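Put the pantry groceries away by kind

TASK

Put the groceries on the counter away: one blue vitamin bottle in each bay of the white basket, the tall tin wholly on the upper back step of the bamboo riser, the flat tin wholly on its lower front step, and the hot sauce on the round tray next to the oil. Set each one down upright rather than dropping it, and leave the oil bottle and the red canister standing where they are.

Things in the scene. Friction and masses are not known exactly. Their poses are not given: they have to be found in the camera images.
- vitamin_a: dark navy-blue plastic vitamin bottle with a white stripe and a smaller black screw cap, one of two alike; straight round body 52 mm across up to 86 mm, cap 39 mm across, 112 mm tall in all, about 150 g; loose on the counter. Origin: centre of its underside, z up; round, so yaw does not matter.
- vitamin_b: dark navy-blue plastic vitamin bottle with a white stripe and a smaller black screw cap, one of two alike; straight round body 52 mm across up to 86 mm, cap 39 mm across, 112 mm tall in all, about 150 g; loose on the counter. Origin: centre of its underside, z up; round, so yaw does not matter.
- tall_tin: tall food tin, green label with a white band, bare steel top; 54 mm across, 89 mm tall, about 210 g; loose on the counter. Origin: centre of its underside, z up; round, so yaw does not matter.
- flat_tin: low flat food tin, gold-yellow all over with a white band; 58 mm across, 40 mm tall, about 120 g; loose on the counter. Origin: centre of its underside, z up; round, so yaw does not matter.
- hot_sauce: small red glass hot-sauce bottle with a cream label and a green cap; straight round body 45 mm across up to 90 mm, then a shoulder and an 18 mm neck, cap 24 mm across, 122 mm tall in all, about 220 g; loose on the counter. Origin: centre of its underside, z up; round, so yaw does not matter.
- basket: fixed white open plastic basket, 110 mm (its x) by 170 mm (its y), 45 mm high, walls 3 mm, inner floor 3 mm above the counter. A 3 mm divider, 39 mm high, along its x at y = 0 makes two bays, each 104 by 80 mm, centred at y = +42 and -42 mm. Origin: centre of its underside; yaw within 0.2 rad.
- riser: fixed two-step bamboo shelf riser, 180 mm wide (its y), 150 deep (its x; +x away from the robot within 0.2 rad), no rims. Lower front step: top 30 mm above the counter, x = -75 to 0 mm (middle -37.5). Upper back step: top at 75 mm, x = 0 to 75 (middle 37.5), an upright board under its front edge. Origin: centre of its footprint, at counter height.
- tray: round dark wooden tray, fixed on the counter, 180 mm across, rim 4 mm thick and 14 mm high, inner floor 8 mm above the counter; the oil bottle already stands on it, about 47 mm off its middle. Origin: centre of its underside.
- oil: yellow-green glass oil bottle with a black cap, standing loose on the tray; body 54 mm across up to 105 mm, then a neck, 185 mm tall. Stays where it is. Origin: centre of its underside, z up; round, so yaw does not matter.
- canister: squat dark-red canister with a red lid and a small black knob, 74 mm across, 99 mm tall, loose among the groceries. Stays where it is. Origin: centre of its underside, z up; round, so yaw does not matter.
There are look-alikes about, which are no part of the job. Leave any yellow look-alike of the canister alone. Of the things that look like the hot_sauce, take the one that is farthest from the robot's base at the start.

How it is judged:
By the outcome, as a careful person would: the job done as asked, in the order asked, and still so for the second after the job is handed in, with the robot touching nothing.
It also fails if it takes over 128 s, if anything falls off the work surface, if the arm or the gripper's body presses on something with over 40 N, if the wrist force passes 120 N, or if a joint passes its speed limit or range.

ROBOT

A 7-joint arm with a two-finger parallel gripper is mounted at the origin on the work surface. World frame = base frame: x ahead of the robot, y to its left, z up, the work surface at z = 0. Lengths are in m, angles in rad, forces in N, time in s.
With the tool pointing down it reaches from about 0.4 to 0.875 m from the base axis. Payload 6.5 kg.
Tool frame: the origin (TCP) lies at the very end of the fingers, on their centre line; the grasp point (between the pads) lies 19 mm behind it; z points along the fingers, y is the line along which they close (so a half turn about z gives the same grasp; the last joint's range is limited). The gripper opens to 85 mm and grips with 20 to 120 N. Pads are 22 mm wide; open, the fingers measure 114 mm over their backs; the gripper's body (76 mm by 85 mm) begins 54 mm behind the grasp point. The pads swing forward as they close: fully open they stand 13 mm farther back than shut.
Start: joints at [-1.248, 0.536, -0.004, 1.538, 0.003, 1.067, -0.071], TCP at [0.246, 0.601, 0.205] pointing down, gripper open.
Joint ranges: [-2.7, 2.7], [-0.37, 2.16], [-1.27, 1.26], [0.24, 2.4], [-1.31, 4.45], [0.19, 1.91], [-2.76, 2.76]. Speed limits (rad/s): [2.39, 2.39, 3.14, 3.14, 3.14, 3.14, 3.14].

INTERFACE

Orientations are given as [roll, pitch, yaw] about the fixed x, y, z axes, in that order (R = Rz(yaw) Ry(pitch) Rx(roll)).
In Python, from plant import robot, grab_frame, camera_params, close_job, outline_of, place_of gives the robot as it stands. The module is installed in compiled form; this text tells all that it offers.
- The arm moves only by the shell command python3 -m handwheel 'ROWS' [FORCE]. ROWS is JSON, a list of rows, each a list of 3 entries, a list of its own where there are three numbers: the shift along the tool's x, y, z normalised to -1 to 1, where 1 is 0.3 m, then the turn, a rotation vector about the tool's x, y, z normalised to -1 to 1, where 1 is 30 degrees, then the opening, from -1 (shut) to 1 (fully open). In form: [[[x, y, z], [wx, wy, wz], grip], ...]. A call has 1 to 10 rows; each row is the pose to reach, as a shift and turn from the pose commanded when the call began, along the tool's axes at that moment; what a row does not reach only later rows make up. A row lasts 1/10 s, in which the tool goes at most 50 mm and 8.59 degrees, less where a joint would pass 70% of its speed; a pose out of reach is approached as far as the arm can. A call with a number of a shift or a turn outside -1 to 1 is refused whole. A call with a gripper value outside its range is refused whole. The fingers move at their own pace and stop on an object; FORCE is the grip in N (left out, the last holds). Time passes only in rows, so rows that repeat a pose let the fingers close. It gives the time, the measured TCP pose, the force, the opening and the grip force at its end, in the units of the state.
- robot.state(): the state, without advancing time (a new reading comes with each control period).
- grab_frame(name): name is "scene" or "top"; returns the picture (400x640x3 uint8, blue, green, red); there is no depth.
- camera_params(name): a dict with "mtx" (3x3 intrinsics, pixels), "k1" (the pictures are not rectified: a ray, as slopes to the right and down, at radius r is drawn at 1 + k1 r^2 times it, then the intrinsics apply), "rvec" (rotation vector, rad) and "tvec" (3), from world to camera coordinates, as OpenCV has them. Camera axes: x right, y down, z forward; pixel columns grow to the right and rows downward; lengths in m; the calibration is good to about 2 mm. A picture is of the moment at which its call begins. camera_params takes no time and is no camera call.
- close_job(): hands the job in; it is judged then, once.
Trained networks look in the newest picture that a camera, given by its name, has taken for a name from the list of things; names that differ only in an ending like _2 or _b are one class to them, and where a whole thing is asked for, a point or a joint stands for the part that bears it (a point fixed in the world has none). Each returns a list of dicts, best first, with "conf" (0 to 1); they miss things now and then, are a little off and sometimes report something else, mostly with a low value. They report only what shows in the picture. A call takes as long as a camera call. They do not tell look-alikes from the thing itself.
- outline_of(camera, name): "mask" (400x640 bool, what is visible of it).
- place_of(camera, name): "point" ([x, y, z] in m, in the coordinates of the camera as it stood for that picture, good to about 4 mm: a listed point, or the origin of a listed thing).
The state is a dict: "time": time; "joint_pos": joint angles; "joint_velocities": joint speeds; "joint_efforts": joint torques, N m; "position": TCP position; "eef_rot": TCP orientation; "ft_force": force on the tool from outside, world axes, zero at the start; "ft_torque": the same for the moment, N m; "finger_gap": finger opening in m; "gripper_force": force on a finger pad.
Only numpy, scipy, OpenCV 4.12 (cv2) and the standard library are available. Lean on these libraries where they do the work, as an engineer would, in place of code of your own. Each camera call takes 0.05 s, during which the arm holds its last target. There are 200 camera calls.

## Working session

There is one attempt and no reset: what is moved stays moved. The work goes in short steps, Python scripts to look and compute and a shell command to move; the robot and the scene stay as the last step left them, time stands still between calls to the robot, and variables do not carry over. Pictures are saved under pics/ and viewed, at most 14 in all, crops included, and the job is handed in when it is done.

```bash
mkdir -p pics; cat > h.py <<'E'
import numpy as np, cv2
from plant import robot, grab_frame, camera_params, close_job, outline_of, place_of
def cam(n):
    p=camera_params(n); R,_=cv2.Rodrigues(np.array(p["rvec"],float)); return np.array(p["mtx"],float),p["k1"],R,np.array(p["tvec"],float).ravel()
def w(n,pt):
    K,k,R,t=cam(n); return R.T@(np.array(pt)-t)
def pix(n,P):
    K,k,R,t=cam(n); c=R@np.array(P,float)+t; s=c[:2]/c[2]; s=s*(1+k*(s@s)); return K[:2,:2]@s+K[:2,2]
def ray(n,uv,z):
    K,k,R,t=cam(n); d=np.linalg.inv(K)@np.array([uv[0],uv[1],1.]); s=d[:2].copy(); u=s.copy()
    for _ in range(20): u=s/(1+k*(u@u))
    r=R.T@np.array([u[0],u[1],1.]); o=-R.T@t; return o+r*(z-o[2])/r[2]
E
python3 - <<'E'
from h import *
for n in("scene","top"):
    cv2.imwrite(f"pics/{n}0.png",grab_frame(n))
    for o in["vitamin_a","tall_tin","flat_tin","hot_sauce","basket","riser","tray","oil","canister"]:
        for d in place_of(n,o):
            p=w(n,d["point"]); print(n,o,round(d["conf"],2),p.round(3),pix(n,p).round())
s=robot.state(); print(s["time"],s["position"],s["eef_rot"],s["finger_gap"])
E
```

```text
scene vitamin_a 0.87 [ 0.433 -0.065 -0.003] [322. 190.]
scene vitamin_a 0.85 [0.403 0.207 0.001] [436. 189.]
scene tall_tin 0.55 [0.457 0.081 0.004] [384. 203.]
scene tall_tin 0.34 [ 0.431 -0.064  0.   ] [323. 188.]
scene flat_tin 0.62 [ 0.424 -0.193  0.   ] [269. 181.]
scene hot_sauce 0.85 [ 0.31   0.258 -0.   ] [455. 161.]
scene hot_sauce 0.8 [0.4   0.331 0.001] [487. 193.]
scene basket 0.71 [ 0.595 -0.263  0.003] [225. 240.]
scene riser 0.87 [ 0.618 -0.004  0.004] [342. 262.]
scene tray 0.94 [ 0.595  0.284 -0.002] [474. 266.]
scene tray 0.67 [0.458 0.079 0.001] [383. 203.]
scene canister 0.97 [ 0.376 -0.323  0.001] [220. 160.]
scene canister 0.67 [ 0.396 -0.436  0.004] [174. 162.]
top vitamin_a 0.74 [ 0.405  0.203 -0.   ] [224. 225.]
top vitamin_a 0.66 [ 0.432 -0.066  0.001] [313. 217.]
top tall_tin 0.85 [0.458 0.084 0.001] [264. 208.]
top flat_tin 0.57 [ 0.429 -0.191  0.008] [355. 219.]
top flat_tin 0.24 [0.602 0.282 0.002] [201. 160.]
top hot_sauce 0.69 [ 0.372 -0.326  0.001] [400. 238.]
top hot_sauce 0.59 [ 0.402  0.322 -0.003] [185. 226.]
top hot_sauce 0.55 [0.31 0.26 0.  ] [204. 256.]
top basket 0.59 [ 0.605 -0.268 -0.005] [380. 162.]
top riser 0.67 [ 0.619 -0.008  0.005] [295. 156.]
top tray 0.73 [0.6   0.282 0.002] [200. 161.]
top tray 0.51 [ 0.372 -0.324  0.003] [399. 238.]
top oil 0.61 [0.575 0.322 0.012] [186. 168.]
top canister 0.95 [ 0.374 -0.327 -0.001] [400. 238.]
top canister 0.69 [ 0.396 -0.436  0.   ] [436. 231.]
top canister 0.49 [0.575 0.32  0.008] [187. 168.]
1.0 [0.24636287 0.60148979 0.20497085] [-3.14155654e+00  2.26449424e-05  2.75289084e+00] 0.08568452906846825
```

View pics/scene0.png

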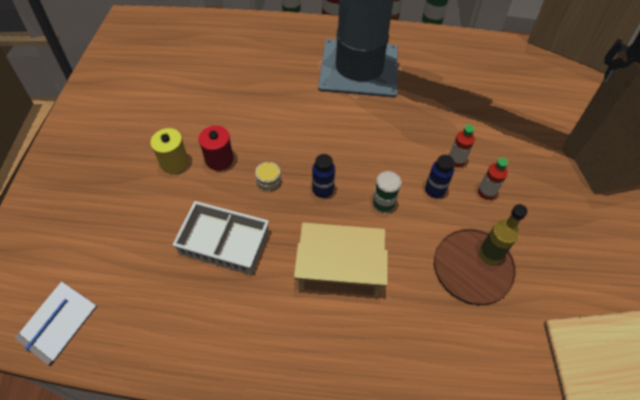

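View pics/top0.png

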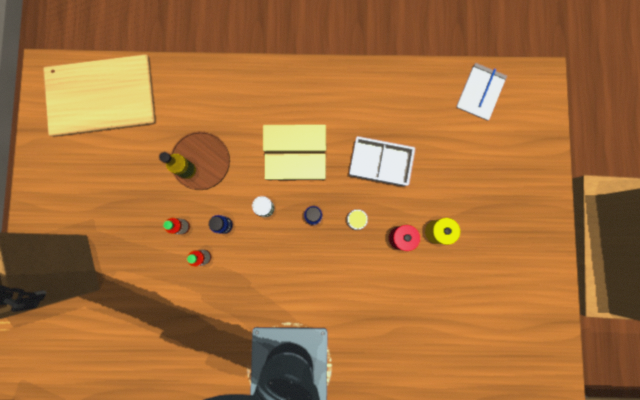

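The farther hot sauce is the one at (0.40, 0.33), scene pixel (490,180) and top pixel (175,226). Basket yaw looks to be about -0.2 and riser yaw about 0, so I'll fit both.

```bash
cat > fit.py <<'E'
from h import *
from scipy.optimize import minimize
def box(x0,x1,y0,y1,z0,z1): return np.array([[x,y,z] for x in(x0,x1) for y in(y0,y1) for z in(z0,z1)])
M={"basket":[box(-.055,.055,-.085,.085,0,.045)],"riser":[box(-.075,0,-.09,.09,0,.03),box(0,.075,-.09,.09,0,.075)]}
def sil(n,parts,q):
    im=np.zeros((400*4,640*4),np.uint8); c,s=np.cos(q[2]),np.sin(q[2])
    for b in parts:
        P=np.c_[c*b[:,0]-s*b[:,1]+q[0], s*b[:,0]+c*b[:,1]+q[1], b[:,2]]
        u=np.array([pix(n,p) for p in P]); cv2.fillConvexPoly(im,cv2.convexHull(((u+.5)*4).astype(np.int32)),255)
    return cv2.resize(im,(640,400),interpolation=cv2.INTER_AREA)/255.
if __name__=="__main__":
  for o,q0 in(("basket",[.6,-.265,-.15]),("riser",[.618,-.006,0])):
    ms={}
    for n in("scene","top"):
        r=outline_of(n,o)
        if r: ms[n]=r[0]["mask"].astype(float); print(o,n,r[0]["conf"],ms[n].sum())
    for use in(["scene","top"],["scene"],["top"]):
        if any(u not in ms for u in use): continue
        f=lambda q:sum(np.abs(sil(n,M[o],q)-ms[n]).sum()/ms[n].sum() for n in use)
        S=np.array([q0]*4)+np.vstack([np.zeros(3),np.diag([.01,.01,.1])])
        r=minimize(f,q0,method="Nelder-Mead",options=dict(initial_simplex=S,maxiter=70)); print(o,use,r.x.round(4),round(r.fun,3))
E
python3 fit.py
```

```text
basket scene 0.76 4576.0
basket top 0.85 2321.0
basket ['scene', 'top'] [ 0.5994 -0.2669 -0.1723] 0.073
basket ['scene'] [ 0.5979 -0.2673 -0.1683] 0.028
basket ['top'] [ 0.6008 -0.2668 -0.1706] 0.026
riser scene 0.83 5302.0
riser top 0.63 3288.0
riser ['scene', 'top'] [ 0.6184 -0.0068  0.0115] 0.257Traceback (most recent call last):
  File "fit.py", line 21, in <module>
    r=minimize(f,q0,method="Nelder-Mead",options=dict(initial_simplex=S,maxiter=70)); print(o,use,r.x.round(4),round(r.fun,3))
    res = _minimize_neldermead(fun, x0, args, callback, bounds=bounds,
                               **options)
    fxr = func(xr)
    fx = function(np.copy(x), *(wrapper_args + args))
  File "fit.py", line 19, in <lambda>
    f=lambda q:sum(np.abs(sil(n,M[o],q)-ms[n]).sum()/ms[n].sum() for n in use)
               ~~~^^^^^^^^^^^^^^^^^^^^^^^^^^^^^^^^^^^^^^^^^^^^^^^^^^^^^^^^^^^^
  File "fit.py", line 19, in <genexpr>
    f=lambda q:sum(np.abs(sil(n,M[o],q)-ms[n]).sum()/ms[n].sum() for n in use)
                          ~~~^^^^^^^^^^
  File "fit.py", line 9, in sil
    u=np.array([pix(n,p) for p in P]); cv2.fillConvexPoly(im,cv2.convexHull(((u+.5)*4).astype(np.int32)),255)
                ~~~^^^^^
  File "h.py", line 8, in pix
    K,k,R,t=cam(n); c=R@np.array(P,float)+t; s=c[:2]/c[2]; s=s*(1+k*(s@s)); return K[:2,:2]@s+K[:2,2]
            ~~~^^^
  File "h.py", line 4, in cam
    p=camera_params(n); R,_=cv2.Rodrigues(np.array(p["rvec"],float)); return np.array(p["mtx"],float),p["k1"],R,np.array(p["tvec"],float).ravel()
ValueError: time passes only in moves, steps and waits
```

```bash
python3 -m handwheel '[[[0,0,0],[0,0,0.25],1],[[0,0,0],[0,0,0.5],1],[[0,0,0],[0,0,0.75],1],[[0,0,0],[0,0,0.97],1],[[0,0,0],[0,0,0.97],1]]' 60
```

```text
time: 1.7
position: [0.2463, 0.6015, 0.205]
eef_rot: [3.141, 0.0, 2.244]
ft_force: [-0.2, 0.1, 0.5]
finger_gap: 0.0856
gripper_force: 0.0
```

```bash
python3 - <<'E'
from h import *
for u,z in(((263,125),.075),((326,125),.075),((263,180.5),.03),((326,180.5),.03),((294,152),.075)): print(u,ray("top",u,z).round(4))
for u,z in(((301,226),.03),((386,229),.03),((297,279),.075),((387,284),.075)): print(u,ray("scene",u,z).round(4))
s=robot.state();print(s["time"],s["position"],s["eef_rot"])
b=np.array([.5994,-.2669]);a=-.17;yy=np.array([-np.sin(a),np.cos(a)])
print(b+.042*yy,b-.042*yy)
E
python3 -m handwheel '[[[0,0,0],[0,0,0.28],1],[[0,0,0],[0,0,0.56],1],[[0,0,0],[0,0,0.84],1],[[0,0,0],[0,0,1],1],[[0,0,0],[0,0,1],1]]' 60
```

```text
(263, 125) [0.6931 0.0843 0.075 ]
(326, 125) [ 0.6958 -0.0981  0.075 ]
(263, 180.5) [0.5377 0.0859 0.03  ]
(326, 180.5) [ 0.5404 -0.1014  0.03  ]
(294, 152) [ 0.6148 -0.0069  0.075 ]
(301, 226) [ 0.5555 -0.0992  0.03  ]
(386, 229) [0.5427 0.0851 0.03  ]
(297, 279) [ 0.6997 -0.0886  0.075 ]
(387, 284) [0.6917 0.0852 0.075 ]
1.7 [0.24626269 0.60153559 0.20497402] [3.14144785e+00 2.46463780e-04 2.24423474e+00]
[ 0.60650566 -0.22550544] [ 0.59229434 -0.30829456]
time: 2.2
position: [0.2463, 0.6015, 0.2049]
eef_rot: [3.141, 0.0, 1.724]
ft_force: [-0.0, -0.3, 0.2]
finger_gap: 0.0853
gripper_force: 0.0
```

```bash
python3 -m handwheel '[[[-0.1,0.03,0],[0,0,0.1],1],[[-0.25,0.06,0],[0,0,0.2],1],[[-0.4,0.1,0],[0,0,0.29],1],[[-0.55,0.14,0],[0,0,0.29],1],[[-0.7,0.17,0],[0,0,0.29],1],[[-0.85,0.2,0],[0,0,0.29],1],[[-0.97,0.23,0],[0,0,0.29],1],[[-0.97,0.23,0],[0,0,0.29],1]]' 60
python3 - <<'E'
from h import *
s=robot.state();p=np.array(s["position"]);print(s["time"],p,s["eef_rot"],(np.array([.404,.205,.046])-p)/.3)
E
```

```text
time: 3.0
position: [0.3607, 0.3187, 0.2053]
eef_rot: [3.141, 0.002, 1.566]
ft_force: [0.5, 0.2, 0.4]
finger_gap: 0.0853
gripper_force: 0.0
3.0 [0.36066273 0.31874206 0.20531409] [3.14087072e+00 1.63869465e-03 1.56623234e+00] [ 0.14445758 -0.37914021 -0.53104698]
```

```bash
python3 -m handwheel '[[[-0.12,0.04,0],[0,0,0],1],[[-0.26,0.1,0],[0,0,0],1],[[-0.36,0.14,0.05],[0,0,0],1],[[-0.38,0.145,0.18],[0,0,0],1],[[-0.38,0.145,0.33],[0,0,0],1],[[-0.38,0.145,0.45],[0,0,0],1],[[-0.38,0.145,0.53],[0,0,0],1],[[-0.38,0.145,0.53],[0,0,0],1],[[-0.38,0.145,0.53],[0,0,0],-0.5],[[-0.38,0.145,0.53],[0,0,0],-0.5]]' 60 && python3 -m handwheel '[[[0,0,0],[0,0,0],-0.5],[[0,0,0],[0,0,0],-0.5],[[0,0,0],[0,0,0],-0.5]]' 60
```

```text
time: 4.0
position: [0.4027, 0.211, 0.0473]
eef_rot: [3.14, -0.002, 1.571]
ft_force: [-0.0, -0.0, 0.6]
finger_gap: 0.0589
gripper_force: 0.0
time: 4.3
position: [0.4032, 0.2113, 0.048]
eef_rot: [3.139, -0.003, 1.57]
ft_force: [-0.4, -0.5, 8.6]
finger_gap: 0.0492
gripper_force: 60.4
```

```bash
python3 -m handwheel '[[[0,0,-0.04],[0,0,0],-0.5],[[0,0,-0.12],[0,0,0],-0.5],[[0,0,-0.25],[0,0,0],-0.5],[[-0.05,0.02,-0.4],[0,0,0],-0.5],[[-0.15,0.06,-0.5],[0,0,0],-0.5],[[-0.28,0.1,-0.55],[0,0,0],-0.5],[[-0.43,0.15,-0.55],[0,0,0],-0.5],[[-0.58,0.21,-0.55],[0,0,0],-0.5],[[-0.73,0.27,-0.55],[0,0,0],-0.5],[[-0.88,0.32,-0.55],[0,0,0],-0.5]]' 60
python3 - <<'E'
from h import *
s=robot.state();p=np.array(s["position"]);print(s["time"],p,s["eef_rot"],s["finger_gap"],(np.array([.592,-.308,.05])-p)/.3)
E
```

```text
time: 5.3
position: [0.4978, -0.0558, 0.2125]
eef_rot: [3.14, -0.001, 1.57]
ft_force: [0.9, 0.7, -1.2]
finger_gap: 0.0493
gripper_force: 62.6
5.3 [ 0.49783575 -0.05575035  0.21250958] [ 3.13961243e+00 -8.35599103e-04  1.57024326e+00] 0.04933754037793827 [ 0.31388084 -0.84083217 -0.54169859]
```

```bash
python3 -m handwheel '[[[-0.15,0.06,0],[0,0,0.08],-0.5],[[-0.3,0.12,0],[0,0,0.16],-0.5],[[-0.45,0.18,0],[0,0,0.25],-0.5],[[-0.6,0.24,0],[0,0,0.33],-0.5],[[-0.73,0.28,0],[0,0,0.33],-0.5],[[-0.81,0.305,0],[0,0,0.33],-0.5],[[-0.84,0.315,0],[0,0,0.33],-0.5],[[-0.84,0.315,0],[0,0,0.33],-0.5],[[-0.84,0.315,0],[0,0,0.33],-0.5]]' 60
python3 - <<'E'
from h import *
s=robot.state();p=np.array(s["position"]);print(s["time"],p,s["eef_rot"],s["finger_gap"])
for n in("scene","top"):
    im=grab_frame(n); cv2.imwrite(f"pics/{n}1.png",im)
    for d in place_of(n,"vitamin_a"): print(n,d["conf"],w(n,d["point"]).round(3))
t=[cv2.resize(cv2.imread("pics/scene1.png")[100:300,120:380],None,fx=3,fy=3)]
cv2.imwrite("pics/s1c.png",t[0])
E
```

```text
time: 6.2
position: [0.5915, -0.3043, 0.2114]
eef_rot: [-3.141, -0.001, 1.398]
ft_force: [0.8, 0.7, -1.9]
finger_gap: 0.0492
gripper_force: 62.6
6.2 [ 0.59150766 -0.30430435  0.21137575] [-3.14144666e+00 -1.46600924e-03  1.39816498e+00] 0.04920744349064552
scene 0.62 [ 0.592 -0.312  0.165]
top 0.68 [ 0.401  0.325 -0.001]
top 0.65 [ 0.432 -0.063 -0.001]
top 0.62 [ 0.618 -0.006  0.   ]
```

View pics/s1c.png

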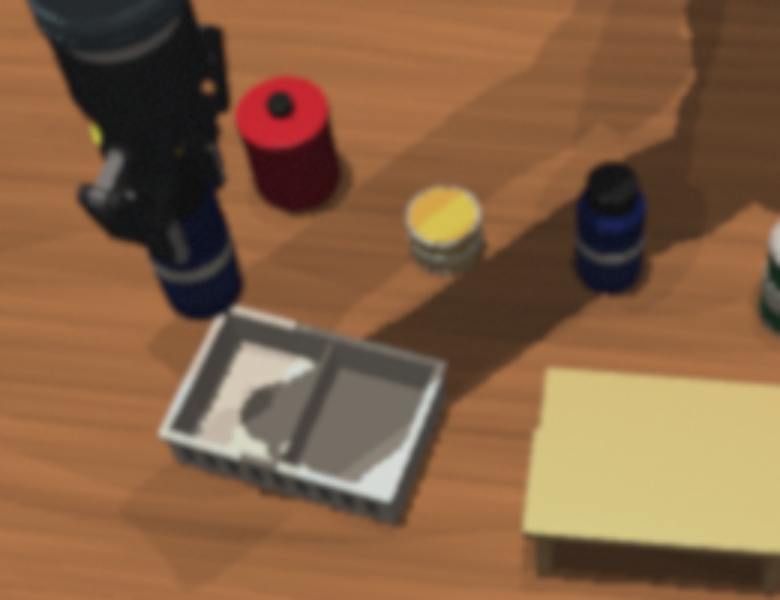

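The bottle is held upright over the left (-y) bay: bottle at about crop pixel (195,260), with the basket below it. Lowering.

```bash
python3 -m handwheel '[[[0.013,0,0.06],[0,0,0],-0.5],[[0.013,0,0.18],[0,0,0],-0.5],[[0.013,0,0.32],[0,0,0],-0.5],[[0.013,0,0.42],[0,0,0],-0.5],[[0.013,0,0.48],[0,0,0],-0.5],[[0.013,0,0.505],[0,0,0],-0.5],[[0.013,0,0.52],[0,0,0],-0.5],[[0.013,0,0.525],[0,0,0],-0.5],[[0.013,0,0.53],[0,0,0],-0.5],[[0.013,0,0.53],[0,0,0],-0.5]]' 60
```

```text
time: 7.4
position: [0.5927, -0.3026, 0.0529]
eef_rot: [3.14, 0.0, 1.397]
ft_force: [-0.6, 0.1, -1.7]
finger_gap: 0.049
gripper_force: 62.6
```

```bash
python3 -m handwheel '[[[0,0,0.004],[0,0,0],-0.5],[[0,0,0.007],[0,0,0],-0.5],[[0,0,0.007],[0,0,0],-0.5]]' 60
```

```text
time: 7.7
position: [0.5928, -0.3029, 0.0511]
eef_rot: [3.14, 0.0, 1.397]
ft_force: [-0.7, 0.8, 4.2]
finger_gap: 0.049
gripper_force: 63.3
```

```bash
python3 -m handwheel '[[[0,0,0],[0,0,0],0.3],[[0,0,0],[0,0,0],0.7],[[0,0,0],[0,0,0],0.8],[[0,0,-0.03],[0,0,0],0.8],[[0,0,-0.12],[0,0,0],0.8],[[0,0,-0.28],[0,0,0],0.8],[[0,0,-0.42],[0,0,0],1],[[0,0,-0.47],[0,0,0],1],[[0,0,-0.47],[0,0,0],1]]' 60
python3 - <<'E'
from h import *
s=robot.state();p=np.array(s["position"]);y=s["eef_rot"][2];d=(np.array([.432,-.065,.046])-p)/.3
print(s["time"],p,y,d[0]*np.cos(y)+d[1]*np.sin(y),d[0]*np.sin(y)-d[1]*np.cos(y),-d[2])
for n in("scene","top"):
    grab_frame(n)
    for d in place_of(n,"vitamin_a"): print(n,d["conf"],w(n,d["point"]).round(3))
E
```

```text
time: 8.6
position: [0.5936, -0.3034, 0.1941]
eef_rot: [3.136, 0.001, 1.397]
ft_force: [0.8, 0.7, -0.1]
finger_gap: 0.0854
gripper_force: 0.0
8.6 [ 0.5935681  -0.30339427  0.1941021 ] 1.3965628128190857 0.68925515228906 -0.6681611601342102 0.49367367359515657
scene 0.86 [ 0.434 -0.066 -0.002]
scene 0.68 [ 0.593 -0.308  0.006]
top 0.36 [ 0.432 -0.064 -0.002]
```

```bash
python3 -m handwheel '[[[0.08,-0.08,0],[0,0,0],1],[[0.2,-0.19,0],[0,0,0],1],[[0.32,-0.3,0],[0,0,0],1],[[0.44,-0.42,0],[0,0,0],1],[[0.56,-0.54,0],[0,0,0],1],[[0.65,-0.63,0],[0,0,0],1],[[0.69,-0.668,0.03],[0,0,0],1],[[0.69,-0.668,0.12],[0,0,0],1],[[0.69,-0.668,0.26],[0,0,0],1],[[0.69,-0.668,0.38],[0,0,0],1]]' 60
python3 -m handwheel '[[[0,0,0.08],[0,0,0],1],[[0,0,0.107],[0,0,0],1],[[0,0,0.107],[0,0,0],1],[[0,0,0.107],[0,0,0],-0.5],[[0,0,0.107],[0,0,0],-0.5],[[0,0,0.107],[0,0,0],-0.5],[[0,0,0.107],[0,0,0],-0.5],[[0,0,0.107],[0,0,0],-0.5]]' 60
```

```text
time: 9.8
position: [0.4294, -0.0633, 0.0747]
eef_rot: [-3.14, 0.001, 1.398]
ft_force: [1.0, 1.2, -0.2]
finger_gap: 0.0852
gripper_force: 0.0
time: 10.6
position: [0.4319, -0.0637, 0.0463]
eef_rot: [3.139, -0.001, 1.397]
ft_force: [-0.8, -0.2, 10.7]
finger_gap: 0.0497
gripper_force: 60.1
```

```bash
python3 -m handwheel '[[[0,0,-0.04],[0,0,0],-0.5],[[0,0,-0.13],[0,0,0],-0.5],[[0,0,-0.27],[0,0,0],-0.5],[[0,0,-0.41],[0,0,0],-0.5],[[-0.04,0.06,-0.51],[0,0,0],-0.5],[[-0.11,0.17,-0.55],[0,0,0],-0.5],[[-0.2,0.3,-0.55],[0,0,0],-0.5],[[-0.29,0.45,-0.55],[0,0,0],-0.5],[[-0.37,0.58,-0.55],[0,0,0],-0.5],[[-0.425,0.664,-0.55],[0,0,0],-0.5]]' 60
python3 -m handwheel '[[[0,0,0],[0,0,0],-0.5],[[0,0,0],[0,0,0],-0.5]]' 60
python3 - <<'E'
from h import *
s=robot.state();print(s["position"],s["eef_rot"])
for n in("scene","top"):
    grab_frame(n)
    for d in place_of(n,"vitamin_a"): print(n,d["conf"],w(n,d["point"]).round(3))
E
```

```text
time: 11.6
position: [0.6064, -0.2262, 0.2109]
eef_rot: [3.14, 0.002, 1.396]
ft_force: [0.0, -0.9, -1.9]
finger_gap: 0.0497
gripper_force: 62.7
time: 11.8
position: [0.6042, -0.2241, 0.2103]
eef_rot: [-3.141, 0.001, 1.396]
ft_force: [-0.0, 0.7, -1.4]
finger_gap: 0.0497
gripper_force: 62.8
[ 0.60417321 -0.22413961  0.21025999] [-3.14098759e+00  5.15532484e-04  1.39575989e+00]
scene 0.85 [ 0.592 -0.308  0.003]
scene 0.58 [ 0.606 -0.226  0.163]
top 0.53 [ 0.592 -0.312  0.004]
```

Good. Base should reach 3 mm with TCP at about 0.049.

```bash
python3 -m handwheel '[[[0,0,0.06],[0,0,0],-0.5],[[0,0,0.18],[0,0,0],-0.5],[[0,0,0.32],[0,0,0],-0.5],[[0,0,0.42],[0,0,0],-0.5],[[0,0,0.48],[0,0,0],-0.5],[[0,0,0.51],[0,0,0],-0.5],[[0,0,0.525],[0,0,0],-0.5],[[0,0,0.53],[0,0,0],-0.5],[[0,0,0.533],[0,0,0],-0.5],[[0,0,0.533],[0,0,0],-0.5]]' 60
python3 -m handwheel '[[[0,0,0.004],[0,0,0],-0.5],[[0,0,0.004],[0,0,0],-0.5]]' 60
```

```text
time: 13.0
position: [0.6054, -0.2241, 0.0509]
eef_rot: [3.14, 0.0, 1.397]
ft_force: [-0.4, -0.9, -1.6]
finger_gap: 0.0495
gripper_force: 62.8
time: 13.2
position: [0.6053, -0.2242, 0.0495]
eef_rot: [3.14, 0.0, 1.397]
ft_force: [-0.1, -0.5, 3.4]
finger_gap: 0.0491
gripper_force: 63.3
```

```bash
python3 -m handwheel '[[[0,0,0],[0,0,0],0.3],[[0,0,0],[0,0,0],0.7],[[0,0,0],[0,0,0],0.8],[[0,0,-0.03],[0,0,0],0.8],[[0,0,-0.12],[0,0,0],0.8],[[0,0,-0.28],[0,0,-0.1],0.8],[[0,0,-0.42],[0,0,-0.25],1],[[0,0,-0.47],[0,0,-0.332],1],[[0,0,-0.47],[0,0,-0.332],1],[[0,0,-0.47],[0,0,-0.332],1]]' 60
python3 - <<'E'
from h import *
s=robot.state();p=np.array(s["position"]);y=s["eef_rot"][2];d=(np.array([.458,.082,.035])-p)/.3
print(s["time"],p,y,d[0]*np.cos(y)+d[1]*np.sin(y),d[0]*np.sin(y)-d[1]*np.cos(y),-d[2])
for n in("scene","top"):
    grab_frame(n)
    for o in("vitamin_a","tall_tin"):
      for d in place_of(n,o): print(n,o,d["conf"],w(n,d["point"]).round(3))
E
```

```text
time: 14.2
position: [0.6041, -0.2233, 0.1889]
eef_rot: [-3.141, -0.001, 1.57]
ft_force: [-1.0, 0.4, -0.1]
finger_gap: 0.0855
gripper_force: 0.0
14.2 [ 0.6041388  -0.22328755  0.18886555] 1.5696065639412824 1.0170448709217623 -0.48833972450345775 0.5128851552414982
scene vitamin_a 0.97 [ 0.59  -0.31   0.005]
scene tall_tin 0.57 [0.46  0.08  0.003]
top vitamin_a 0.52 [ 0.594 -0.314  0.005]
top tall_tin 0.6 [0.459 0.083 0.001]
top tall_tin 0.55 [0.573 0.324 0.011]
```

```bash
python3 -m handwheel '[[[0.08,-0.04,0],[0,0,0],1],[[0.22,-0.11,0],[0,0,0],1],[[0.37,-0.18,0],[0,0,0],1],[[0.52,-0.25,0],[0,0,0],1],[[0.67,-0.32,0],[0,0,0],1],[[0.82,-0.39,0],[0,0,0],1],[[0.94,-0.46,0],[0,0,0],1],[[1,-0.485,0.06],[0,0,0],1],[[1,-0.485,0.16],[0,0,0],1],[[1,-0.485,0.28],[0,0,0],1]]' 60
python3 -m handwheel '[[[0.017,0,0.12],[0,0,0],1],[[0.017,0,0.2],[0,0,0],1],[[0.017,0,0.232],[0,0,0],1],[[0.017,0,0.232],[0,0,0],1],[[0.017,0,0.232],[0,0,0],-0.5],[[0.017,0,0.232],[0,0,0],-0.5],[[0.017,0,0.232],[0,0,0],-0.5],[[0.017,0,0.232],[0,0,0],-0.5],[[0.017,0,0.232],[0,0,0],-0.5]]' 60
```

```text
time: 15.5
position: [0.46, 0.0777, 0.1054]
eef_rot: [3.139, -0.001, 1.573]
ft_force: [0.9, 0.8, 0.1]
finger_gap: 0.0856
gripper_force: 0.0
time: 16.4
position: [0.4602, 0.0816, 0.0376]
eef_rot: [3.14, -0.001, 1.57]
ft_force: [-2.2, -1.1, 8.9]
finger_gap: 0.0526
gripper_force: 60.8
```

```bash
python3 -m handwheel '[[[0,0,-0.04],[0,0,0],-0.5],[[0,0,-0.13],[0,0,0],-0.5],[[0,0,-0.27],[0,0,0],-0.5],[[0,0,-0.4],[0,0,0],-0.5],[[-0.01,0.05,-0.5],[0,0,0],-0.5],[[-0.04,0.16,-0.53],[0,0,0],-0.5],[[-0.07,0.31,-0.53],[0,0,0],-0.5],[[-0.1,0.46,-0.53],[0,0,0],-0.5],[[-0.13,0.59,-0.53],[0,0,0],-0.5],[[-0.14,0.648,-0.53],[0,0,0],-0.5]]' 60
python3 -m handwheel '[[[0,0,0],[0,0,0],-0.5],[[0,0,0],[0,0,0],-0.5]]' 60
python3 - <<'E'
from h import *
s=robot.state();print(s["position"],s["eef_rot"])
for n in("scene","top"):
    im=grab_frame(n)
    for d in place_of(n,"tall_tin"): print(n,d["conf"],w(n,d["point"]).round(3))
    if n=="scene": cv2.imwrite("pics/s2.png",cv2.resize(im[120:320,240:500],None,fx=3,fy=3))
E
```

```text
time: 17.4
position: [0.6564, 0.0376, 0.1962]
eef_rot: [3.139, 0.002, 1.569]
ft_force: [-0.2, -0.5, -2.6]
finger_gap: 0.0526
gripper_force: 63.6
time: 17.6
position: [0.6528, 0.0392, 0.1955]
eef_rot: [-3.141, 0.0, 1.57]
ft_force: [-1.1, -0.4, -2.0]
finger_gap: 0.0521
gripper_force: 63.6
[0.6528245  0.03921198 0.19547336] [-3.14082169e+00  1.92330294e-04  1.57021859e+00]
scene 0.74 [0.651 0.039 0.159]
top 0.73 [0.652 0.044 0.16 ]
top 0.59 [ 0.428 -0.192  0.006]
```

View pics/s2.png

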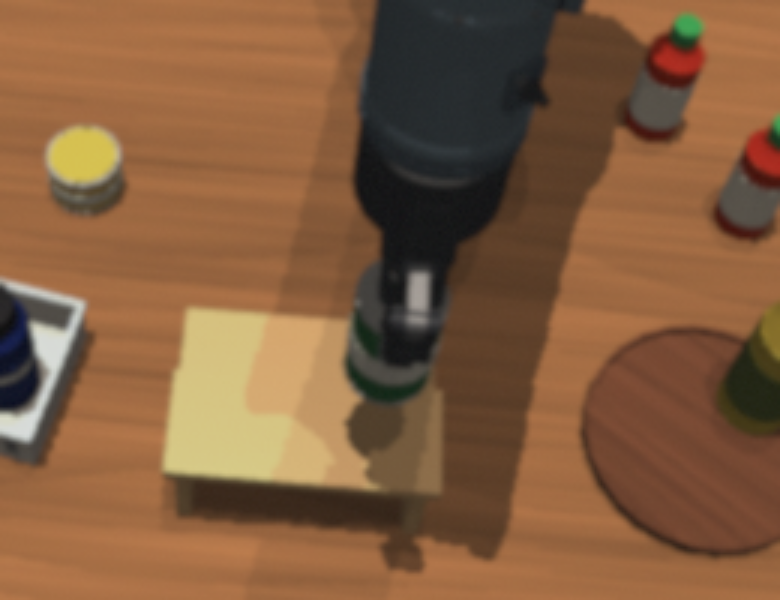

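The tin is held upright over the riser (crop 395,340); the base is at 0.158. Lowering 83 mm.

```bash
python3 -m handwheel '[[[0,0.008,0.05],[0,0,0],-0.5],[[0,0.008,0.14],[0,0,0],-0.5],[[0,0.008,0.21],[0,0,0],-0.5],[[0,0.008,0.245],[0,0,0],-0.5],[[0,0.008,0.262],[0,0,0],-0.5],[[0,0.008,0.27],[0,0,0],-0.5],[[0,0.008,0.27],[0,0,0],-0.5]]' 60
python3 -m handwheel '[[[0,0,0.004],[0,0,0],-0.5],[[0,0,0.006],[0,0,0],-0.5],[[0,0,0.006],[0,0,0],-0.5]]' 60
```

```text
time: 18.5
position: [0.6565, 0.0392, 0.1146]
eef_rot: [3.141, -0.0, 1.571]
ft_force: [0.2, 0.4, -0.8]
finger_gap: 0.0524
gripper_force: 63.6
time: 18.8
position: [0.6566, 0.0393, 0.1129]
eef_rot: [3.14, -0.0, 1.571]
ft_force: [-0.2, -0.5, -0.8]
finger_gap: 0.0527
gripper_force: 63.6
```

```bash
python3 -m handwheel '[[[0,0,0.003],[0,0,0],-0.5],[[0,0,0.005],[0,0,0],-0.5],[[0,0,0.005],[0,0,0],-0.5]]' 60
```

```text
time: 19.1
position: [0.6566, 0.0392, 0.1127]
eef_rot: [3.14, -0.001, 1.57]
ft_force: [-3.5, -0.1, 10.6]
finger_gap: 0.0524
gripper_force: 64.8
```

```bash
python3 -m handwheel '[[[0,0,0],[0,0,0],0.3],[[0,0,0],[0,0,0],0.7],[[0,0,0],[0,0,0],0.8],[[0,0,-0.04],[0,0,0],0.8],[[0,0,-0.13],[0,0,0],0.8],[[0,0,-0.27],[0,0,0],0.8],[[0,0,-0.35],[0,0,0.2],1],[[0,-0.08,-0.35],[0,0,0.45],1],[[-0.07,-0.2,-0.35],[0,0,0.7],1],[[-0.17,-0.33,-0.35],[0,0,0.95],1]]' 60
python3 - <<'E'
from h import *
s=robot.state();p=np.array(s["position"]);y=s["eef_rot"][2];d=(np.array([.427,-.192,.17])-p)/.3
print(s["time"],p,y,d[0]*np.cos(y)+d[1]*np.sin(y),d[0]*np.sin(y)-d[1]*np.cos(y),-d[2])
E
```

```text
time: 20.1
position: [0.5568, -0.0105, 0.2165]
eef_rot: [3.141, -0.001, 1.071]
ft_force: [0.8, -1.6, 0.8]
finger_gap: 0.0854
gripper_force: 0.0
20.1 [ 0.55681129 -0.01052902  0.21646021] 1.0714332908251978 -0.7382447460832883 -0.09019791008996592 0.15486736636170645
```

```bash
python3 -m handwheel '[[[-0.14,-0.02,0],[0,0,0.28],1],[[-0.28,-0.04,0],[0,0,0.56],1],[[-0.42,-0.05,0],[0,0,0.84],1],[[-0.56,-0.07,0],[0,0,1],1],[[-0.68,-0.09,0.03],[0,0,1],1],[[-0.738,-0.09,0.1],[0,0,1],1],[[-0.738,-0.09,0.15],[0,0,1],1]]' 60
python3 -m handwheel '[[[0,0,0],[0,0,0.28],1],[[0,0,0],[0,0,0.56],1],[[0,0,0],[0,0,0.84],1],[[0,0,0],[0,0,1],1],[[0,0,0],[0,0,1],1]]' 60
python3 - <<'E'
from h import *
s=robot.state();p=np.array(s["position"]);y=s["eef_rot"][2];d=(np.array([.427,-.192,.0])-p)/.3
print(s["time"],p,y,s["joint_pos"][6],d[0]*np.cos(y)+d[1]*np.sin(y),d[0]*np.sin(y)-d[1]*np.cos(y),-d[2])
for n in("scene","top"):
    grab_frame(n)
    for o in ("tall_tin","flat_tin"):
      for d in place_of(n,o): print(n,o,d["conf"],w(n,d["point"]).round(3))
E
```

```text
time: 20.8
position: [0.4262, -0.1959, 0.1711]
eef_rot: [3.141, -0.001, 0.545]
ft_force: [-0.1, 1.2, 0.0]
finger_gap: 0.0856
gripper_force: 0.0
time: 21.3
position: [0.428, -0.1935, 0.1713]
eef_rot: [3.141, -0.001, 0.025]
ft_force: [-0.2, -0.1, -0.1]
finger_gap: 0.0855
gripper_force: 0.0
21.3 [ 0.42797337 -0.19348233  0.1712865 ] 0.02532102134722014 -0.6724848032038577 -0.003118428561984744 -0.005021663725545278 0.5709549890338057
scene tall_tin 0.9 [0.658 0.036 0.073]
scene tall_tin 0.28 [ 0.596  0.279 -0.   ]
scene flat_tin 0.66 [ 0.427 -0.193  0.002]
top tall_tin 0.58 [0.656 0.04  0.075]
```

```bash
python3 -m handwheel '[[[0,0,0.08],[0,0,0.048],1],[[0,0,0.22],[0,0,0.048],1],[[0,0,0.36],[0,0,0.048],1],[[0,0,0.46],[0,0,0.048],1],[[0,0,0.53],[0,0,0.048],1],[[0,0,0.55],[0,0,0.048],1],[[0,0,0.55],[0,0,0.048],1],[[0,0,0.55],[0,0,0.048],-0.5],[[0,0,0.55],[0,0,0.048],-0.5],[[0,0,0.55],[0,0,0.048],-0.5]]' 60
python3 -m handwheel '[[[0,0,0],[0,0,0],-0.5],[[0,0,0],[0,0,0],-0.5]]' 60
```

```text
time: 22.6
position: [0.4286, -0.1936, 0.0075]
eef_rot: [-3.141, -0.002, 0.001]
ft_force: [-3.5, 3.0, 18.0]
finger_gap: 0.0537
gripper_force: 59.4
time: 22.8
position: [0.4287, -0.1936, 0.0076]
eef_rot: [-3.141, -0.003, 0.001]
ft_force: [-2.7, 2.9, 16.7]
finger_gap: 0.0539
gripper_force: 59.5
```

```bash
python3 -m handwheel '[[[0,0,-0.04],[0,0,0],-0.5],[[0,0,-0.13],[0,0,0],-0.5],[[0,0,-0.27],[0,0,0],-0.5],[[0.05,-0.05,-0.37],[0,0,0],-0.5],[[0.13,-0.12,-0.4],[0,0,0],-0.5],[[0.23,-0.21,-0.4],[0,0,0],-0.5],[[0.34,-0.31,-0.4],[0,0,0],-0.5],[[0.44,-0.4,-0.4],[0,0,0],-0.5],[[0.505,-0.458,-0.4],[0,0,0],-0.5],[[0.505,-0.458,-0.4],[0,0,0],-0.5]]' 60
python3 -m handwheel '[[[0,0,0],[0,0,0],-0.5],[[0,0,0],[0,0,0],-0.5]]' 60
python3 - <<'E'
from h import *
s=robot.state();print(s["position"],s["eef_rot"])
for n in("scene","top"):
    im=grab_frame(n)
    for d in place_of(n,"flat_tin"): print(n,d["conf"],w(n,d["point"]).round(3))
    if n=="scene": cv2.imwrite("pics/s3.png",cv2.resize(im[120:320,220:480],None,fx=3,fy=3))
E
```

```text
time: 23.8
position: [0.5819, -0.0515, 0.1262]
eef_rot: [-3.141, -0.002, 0.008]
ft_force: [-0.3, 0.5, -1.1]
finger_gap: 0.0532
gripper_force: 63.2
time: 24.0
position: [0.5781, -0.0569, 0.1263]
eef_rot: [3.141, 0.0, -0.001]
ft_force: [0.7, -0.6, -1.2]
finger_gap: 0.0535
gripper_force: 63.3
[ 0.57806968 -0.05694884  0.1262661 ] [ 3.14110028e+00  2.88820130e-04 -9.18612159e-04]
scene 0.72 [ 0.575 -0.06   0.119]
top 0.5 [ 0.577 -0.056  0.126]
```

View pics/s3.png

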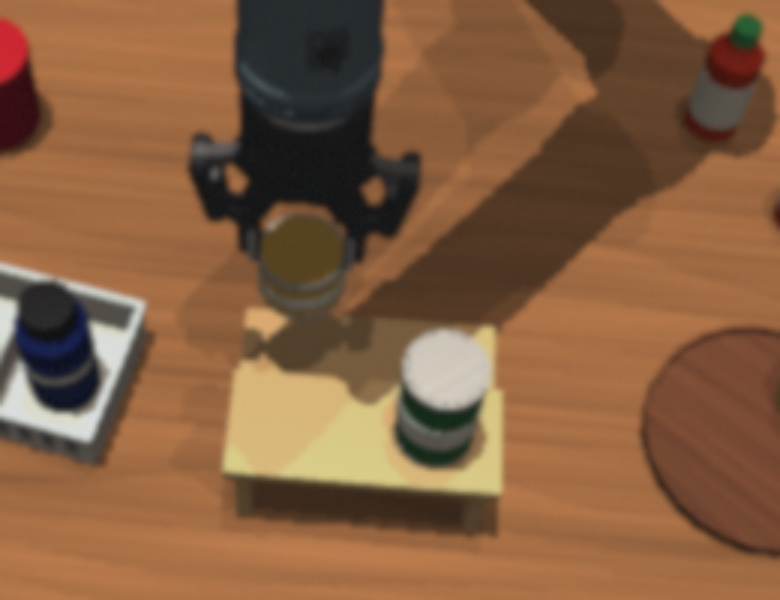

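```bash
python3 -m handwheel '[[[0.01,0,0.04],[0,0,0],-0.5],[[0.012,0,0.13],[0,0,0],-0.5],[[0.012,0,0.21],[0,0,0],-0.5],[[0.012,0,0.255],[0,0,0],-0.5],[[0.012,0,0.275],[0,0,0],-0.5],[[0.012,0,0.283],[0,0,0],-0.5],[[0.012,0,0.283],[0,0,0],-0.5]]' 60
python3 -m handwheel '[[[0,0,0.004],[0,0,0],-0.5],[[0,0,0.007],[0,0,0],-0.5],[[0,0,0.007],[0,0,0],-0.5]]' 60
```

```text
time: 24.9
position: [0.5831, -0.0562, 0.0413]
eef_rot: [3.141, -0.001, 0.001]
ft_force: [0.1, 0.8, -1.4]
finger_gap: 0.0533
gripper_force: 63.3
time: 25.2
position: [0.5829, -0.0558, 0.0391]
eef_rot: [-3.141, -0.001, 0.001]
ft_force: [-0.0, -0.1, -1.2]
finger_gap: 0.0533
gripper_force: 63.3
```

```bash
python3 -m handwheel '[[[0,0,0.004],[0,0,0],-0.5],[[0,0,0.006],[0,0,0],-0.5],[[0,0,0.006],[0,0,0],-0.5]]' 60
python3 - <<'E'
from h import *
for n in("scene","top"):
    im=grab_frame(n)
    for d in place_of(n,"flat_tin"): print(n,d["conf"],w(n,d["point"]).round(3))
    for d in place_of(n,"riser"): print(n,"riser",d["conf"],w(n,d["point"]).round(3))
E
```

```text
time: 25.5
position: [0.583, -0.0558, 0.0379]
eef_rot: [-3.141, -0.001, 0.001]
ft_force: [-2.5, 1.2, 6.7]
finger_gap: 0.0531
gripper_force: 65.3
scene 0.91 [ 0.576 -0.059  0.032]
scene riser 0.73 [ 0.618 -0.005  0.002]
top 0.61 [ 0.582 -0.055  0.037]
```

```bash
python3 -m handwheel '[[[0,0,0],[0,0,0],0.3],[[0,0,0],[0,0,0],0.7],[[0,0,0],[0,0,0],0.85],[[0,0,-0.04],[0,0,0],0.85],[[0,0,-0.13],[0,0,0],0.85],[[0,0,-0.27],[0,0,0],0.85],[[0,0,-0.41],[0,0,-0.1],1],[[-0.04,-0.04,-0.52],[0,0,-0.37],1],[[-0.12,-0.12,-0.54],[0,0,-0.65],1],[[-0.2,-0.24,-0.54],[0,0,-0.93],1]]' 60
python3 - <<'E'
from h import *
s=robot.state();p=np.array(s["position"]);y=s["eef_rot"][2];d=(np.array([.401,.3265,.2])-p)/.3
print(s["time"],p,y,d[0]*np.cos(y)+d[1]*np.sin(y),d[0]*np.sin(y)-d[1]*np.cos(y),-d[2])
for n in("scene","top"):
    im=grab_frame(n)
    for d in place_of(n,"flat_tin"): print(n,d["conf"],w(n,d["point"]).round(3))
E
```

```text
time: 26.8
position: [0.5231, 0.0143, 0.2014]
eef_rot: [3.139, -0.004, 0.489]
ft_force: [0.2, 0.5, -1.0]
finger_gap: 0.0855
gripper_force: 0.0
26.8 [0.52312802 0.01432842 0.20140793] 0.4893923581405142 0.12985386684920353 -1.1097986076104032 0.004693092377844321
scene 0.92 [ 0.578 -0.058  0.03 ]
top 0.75 [ 0.581 -0.054  0.035]
top 0.65 [ 0.606 -0.224  0.003]
```

```bash
python3 -m handwheel '[[[0.02,-0.12,0],[0,0,-0.28],1],[[0.04,-0.27,0],[0,0,-0.56],1],[[0.06,-0.42,0],[0,0,-0.84],1],[[0.07,-0.57,0],[0,0,-1],1],[[0.09,-0.72,0],[0,0,-1],1],[[0.1,-0.85,0],[0,0,-1],1],[[0.11,-0.9,0],[0,0,-1],1]]' 60
python3 -m handwheel '[[[0,0,0],[0,0,-0.28],1],[[0,0,0],[0,0,-0.56],1],[[0,0,0],[0,0,-0.84],1],[[0,0,0],[0,0,-1],1],[[0,0,0],[0,0,-1],1]]' 60
python3 - <<'E'
from h import *
s=robot.state();p=np.array(s["position"]);y=s["eef_rot"][2];d=(np.array([.401,.3265,.05])-p)/.3
print(s["time"],p,y,d[0]*np.cos(y)+d[1]*np.sin(y),d[0]*np.sin(y)-d[1]*np.cos(y),-d[2])
for n in("scene","top"):
    im=grab_frame(n)
    for o in("hot_sauce","oil","tray"):
     for d in place_of(n,o): print(n,o,d["conf"],w(n,d["point"]).round(3))
E
```

```text
time: 27.7
position: [0.4245, 0.273, 0.1991]
eef_rot: [-3.141, -0.0, 1.013]
ft_force: [-0.4, -0.4, 0.3]
finger_gap: 0.0857
gripper_force: 0.0
time: 28.2
position: [0.4268, 0.2683, 0.1992]
eef_rot: [3.141, 0.0, 1.531]
ft_force: [-0.2, -0.5, -0.1]
finger_gap: 0.0851
gripper_force: 0.0
28.2 [0.42678248 0.26834097 0.19924221] 1.531437391812188 0.19033158068197076 -0.09350334560901397 0.49747402544161434
scene hot_sauce 0.81 [0.398 0.33  0.001]
scene hot_sauce 0.68 [0.312 0.258 0.   ]
scene hot_sauce 0.45 [0.568 0.321 0.006]
scene tray 0.91 [0.594 0.281 0.001]
top hot_sauce 0.78 [ 0.402  0.327 -0.   ]
top hot_sauce 0.66 [0.309 0.261 0.   ]
top hot_sauce 0.62 [0.602 0.284 0.003]
top oil 0.97 [0.574 0.32  0.01 ]
top tray 0.97 [0.602 0.283 0.   ]
```

```bash
python3 -m handwheel '[[[0.08,-0.04,0],[0,0,-0.07],1],[[0.16,-0.08,0],[0,0,-0.07],1],[[0.19,-0.093,0.03],[0,0,-0.07],1],[[0.19,-0.093,0.13],[0,0,-0.07],1],[[0.19,-0.093,0.27],[0,0,-0.07],1],[[0.19,-0.093,0.4],[0,0,-0.07],1],[[0.19,-0.093,0.47],[0,0,-0.07],1],[[0.19,-0.093,0.488],[0,0,-0.07],1],[[0.19,-0.093,0.488],[0,0,-0.07],1],[[0.19,-0.093,0.488],[0,0,-0.07],1]]' 60
python3 -m handwheel '[[[0,0,0],[0,0,0],-0.6],[[0,0,0],[0,0,0],-0.6],[[0,0,0],[0,0,0],-0.6],[[0,0,0],[0,0,0],-0.6],[[0,0,0],[0,0,0],-0.6],[[0,0,0],[0,0,0],-0.6]]' 60
```

```text
time: 29.6
position: [0.4003, 0.3283, 0.0536]
eef_rot: [3.14, -0.001, 1.571]
ft_force: [-0.0, 0.8, 0.5]
finger_gap: 0.0854
gripper_force: 0.0
time: 30.2
position: [0.3998, 0.3287, 0.0537]
eef_rot: [3.141, -0.002, 1.572]
ft_force: [-1.8, 0.3, 9.3]
finger_gap: 0.0421
gripper_force: 59.3
```

```bash
python3 -m handwheel '[[[0,0,-0.04],[0,0,0],-0.6],[[0,0,-0.13],[0,0,0],-0.6],[[0,0,-0.27],[0,0,0],-0.6],[[-0.05,0,-0.41],[0,0,0],-0.6],[[-0.15,0.03,-0.5],[0,0,0],-0.6],[[-0.24,0.12,-0.5],[0,0,0],-0.6],[[-0.27,0.26,-0.5],[0,0,0],-0.6],[[-0.27,0.4,-0.5],[0,0,0],-0.6],[[-0.27,0.54,-0.5],[0,0,0],-0.6],[[-0.27,0.66,-0.5],[0,0,0],-0.6]]' 60
python3 -m handwheel '[[[0,0.07,0],[0,0,0],-0.6],[[0,0.08,0],[0,0,0],-0.6],[[0,0.08,0],[0,0,0],-0.6]]' 60
python3 - <<'E'
from h import *
s=robot.state();print(s["position"],s["eef_rot"])
for n in("scene","top"):
    im=grab_frame(n)
    for d in place_of(n,"hot_sauce"): print(n,d["conf"],w(n,d["point"]).round(3))
    if n=="scene": cv2.imwrite("pics/s4.png",cv2.resize(im[120:320,340:600],None,fx=3,fy=3))
E
```

```text
time: 31.2
position: [0.599, 0.2467, 0.2029]
eef_rot: [3.141, 0.0, 1.571]
ft_force: [0.6, -0.3, -2.2]
finger_gap: 0.0423
gripper_force: 61.7
time: 31.5
position: [0.621, 0.2467, 0.2025]
eef_rot: [-3.141, 0.001, 1.571]
ft_force: [-0.6, -0.5, -2.8]
finger_gap: 0.0422
gripper_force: 61.8
[0.6210419  0.24672613 0.2024549 ] [-3.14075531e+00  8.08860070e-04  1.57094375e+00]
scene 0.77 [ 0.309  0.261 -0.   ]
scene 0.58 [0.621 0.247 0.149]
top 0.71 [0.623 0.246 0.147]
top 0.58 [ 0.31   0.263 -0.001]
```

View pics/s4.png

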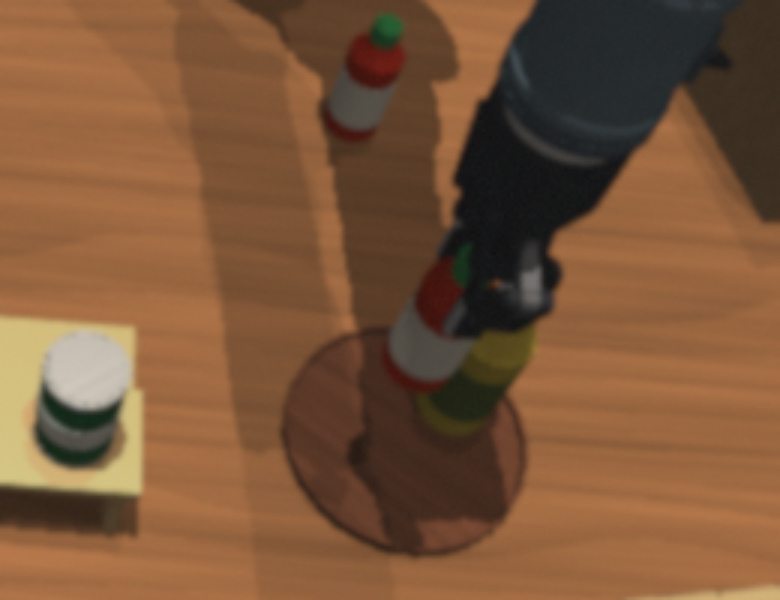

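Hot sauce is held upright (crop 430,330), clear of the oil bottle behind it in view. Lowering.

```bash
python3 -m handwheel '[[[0,0,0.06],[0,0,0],-0.6],[[0,0,0.17],[0,0,0],-0.6],[[0,0,0.29],[0,0,0],-0.6],[[0,0,0.38],[0,0,0],-0.6],[[0,0,0.43],[0,0,0],-0.6],[[0,0,0.452],[0,0,0],-0.6],[[0,0,0.46],[0,0,0],-0.6],[[0,0,0.46],[0,0,0],-0.6],[[0,0,0.46],[0,0,0],-0.6]]' 60
python3 -m handwheel '[[[0,0,0.004],[0,0,0],-0.6],[[0,0,0.006],[0,0,0],-0.6],[[0,0,0.006],[0,0,0],-0.6]]' 60
```

```text
time: 32.6
position: [0.6224, 0.2475, 0.066]
eef_rot: [3.14, -0.001, 1.572]
ft_force: [0.5, 0.6, -2.7]
finger_gap: 0.0424
gripper_force: 61.8
time: 32.9
position: [0.6215, 0.2473, 0.063]
eef_rot: [3.141, -0.0, 1.572]
ft_force: [-0.4, 1.0, -2.7]
finger_gap: 0.0421
gripper_force: 61.8
```

```bash
python3 -m handwheel '[[[0,0,0.003],[0,0,0],-0.6],[[0,0,0.005],[0,0,0],-0.6],[[0,0,0.005],[0,0,0],-0.6]]' 60
```

```text
time: 33.2
position: [0.6216, 0.2473, 0.0619]
eef_rot: [3.141, -0.0, 1.572]
ft_force: [-1.9, -0.2, 4.4]
finger_gap: 0.0423
gripper_force: 62.4
```

```bash
python3 -m handwheel '[[[0,0,0],[0,0,0],0.1],[[0,0,0],[0,0,0],0.5],[[0,0,0],[0,0,0],0.6],[[0,0,-0.04],[0,0,0],0.6],[[0,0,-0.13],[0,0,0],0.6],[[0,0,-0.27],[0,0,0],0.6],[[0,0,-0.42],[0,0,0],0.6],[[0,-0.05,-0.55],[0,0,0],0.6],[[0,-0.15,-0.6],[0,0,0],0.6],[[0,-0.3,-0.6],[0,0,0],0.6]]' 60
python3 -m handwheel '[[[0,-0.15,0],[0,0,0],0.6],[[0,-0.3,0],[0,0,0],0.6],[[0,-0.3,0],[0,0,0],0.6],[[0,-0.3,0],[0,0,0],0.6]]' 60
python3 - <<'E'
from h import *
for n in("scene","top"):
    im=grab_frame(n); cv2.imwrite(f"pics/{n}9.png",im)
    for o in("vitamin_a","tall_tin","flat_tin","hot_sauce","oil","canister"):
     for d in place_of(n,o): print(n,o,d["conf"],w(n,d["point"]).round(3))
E
```

```text
time: 34.2
position: [0.534, 0.2468, 0.2451]
eef_rot: [3.135, -0.003, 1.569]
ft_force: [-0.4, 0.3, -0.1]
finger_gap: 0.0684
gripper_force: 0.0
time: 34.6
position: [0.441, 0.2476, 0.2423]
eef_rot: [3.141, -0.002, 1.573]
ft_force: [0.3, -0.2, -0.0]
finger_gap: 0.0683
gripper_force: 0.0
scene vitamin_a 0.63 [ 0.605 -0.224  0.002]
scene tall_tin 0.92 [0.654 0.038 0.075]
scene flat_tin 0.78 [ 0.58  -0.057  0.031]
scene flat_tin 0.58 [ 0.597  0.283 -0.002]
scene hot_sauce 0.77 [0.619 0.251 0.007]
scene hot_sauce 0.62 [ 0.309  0.259 -0.   ]
scene hot_sauce 0.6 [ 0.606 -0.225  0.003]
scene oil 0.68 [0.569 0.319 0.009]
scene canister 0.83 [ 0.374 -0.323  0.002]
scene canister 0.67 [ 0.596  0.283 -0.001]
scene canister 0.59 [ 0.394 -0.437  0.004]
top vitamin_a 0.66 [ 0.594 -0.312  0.004]
top vitamin_a 0.66 [ 0.605 -0.224  0.002]
top tall_tin 0.81 [0.657 0.039 0.077]
top flat_tin 0.84 [ 0.584 -0.058  0.035]
top flat_tin 0.18 [0.599 0.285 0.005]
top hot_sauce 0.61 [0.309 0.263 0.001]
top hot_sauce 0.53 [0.625 0.244 0.006]
top oil 0.91 [0.573 0.32  0.01 ]
top oil 0.19 [ 0.579 -0.054  0.036]
top canister 0.75 [ 0.373 -0.324  0.002]
top canister 0.61 [ 0.396 -0.435  0.   ]
top canister 0.37 [0.574 0.323 0.008]
top canister 0.28 [0.598 0.284 0.005]
```

View pics/scene9.png

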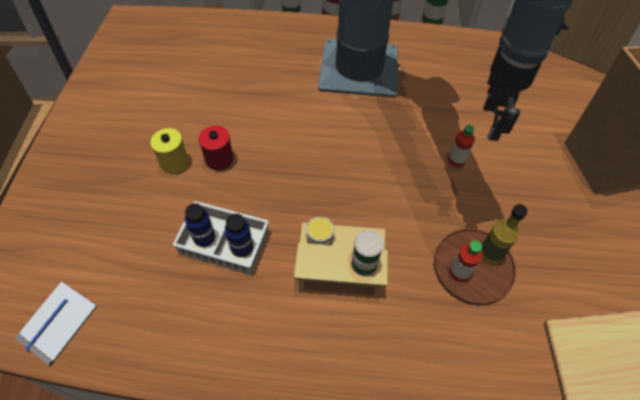

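View pics/top9.png

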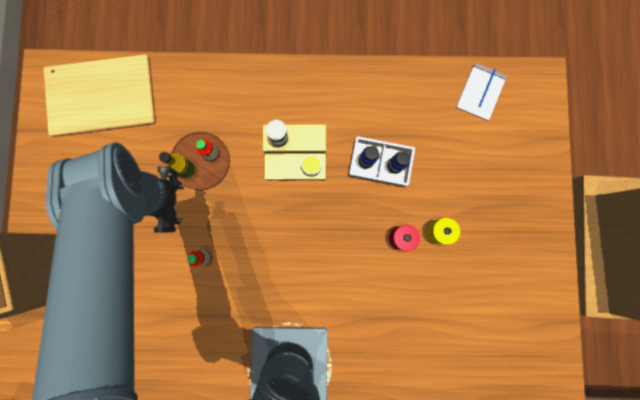

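Both views show every item upright in its place: vitamins at scene (200,228) and (238,236), flat tin at (320,231), tall tin at (367,252), hot sauce at (467,262). The oil bottle and canister have not moved. Handing in.

```bash
python3 -c "
from plant import close_job; print(close_job())"
```

```text
the job is handed in; nothing more can be done
None
```

All five groceries are put away upright in the places you asked, the oil bottle and red canister stand where they were, and the job was handed in at about 35 s on the robot clock (verdict not shown).

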